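Set up the root-viewing stand

ROBOT

A 6-joint arm with a two-finger parallel gripper is mounted at the origin on the work surface. World frame = base frame: x ahead of the robot, y to its left, z up, the work surface at z = 0. Lengths are in m, angles in rad, forces in N, time in s.
With the tool pointing down it reaches from about 0.35 to 0.775 m from the base axis. Payload 7.3 kg.
Tool frame: the origin (TCP) lies midway between the tips of the shut fingers; the grasp point (between the pads) lies 19 mm behind it (robot.grip_depth is the z of the grasp point in the tool frame, in m); z points along the fingers, y is the line along which they close (so a half turn about z gives the same grasp; the last joint's range is limited). The gripper opens to 92 mm and grips with 3 to 60 N. Pads are 19 mm wide; open, the fingers measure 130 mm over their backs; the gripper's body (75 mm by 190 mm) begins 47 mm behind the grasp point.
Start: joints at [-1.367, 0.342, 1.524, -0, 1.275, -0.146], TCP at [0.18, -0.493, 0.227] pointing down, gripper open.
Joint ranges: [-2.53, 2.53], [-0.77, 2.02], [0.04, 2.7], [-1, 4.14], [0.28, 2.66], [-3.11, 3.11]. Speed limits (rad/s): [2.57, 2.57, 3.14, 3.14, 3.14, 3.14].

INTERFACE

Orientations are given as [roll, pitch, yaw] about the fixed x, y, z axes, in that order (R = Rz(yaw) Ry(pitch) Rx(roll)).
In Python, from cell import robot, viewer gives the robot as it stands.
- The arm moves only by the tool step_arm, never from a script. Its argument "increments" is a list of rows, each an object with "delta_pos": the shift along the tool's x, y, z in cm, a list of three; "dr": the turn, a rotation vector about the tool's x, y, z in degrees, a list of three; "fingers": the closure, from -1 (fully open) to 1 (shut), so that 0 is half open. In form: [{"delta_pos": [tx, ty, tz], "dr": [wx, wy, wz], "fingers": fingers}, ...]. A call has exactly 5 rows; each row is the pose to reach, as a shift and turn from the pose commanded when the call began, along the tool's axes at that moment; what a row does not reach only later rows make up. A row lasts 1/8 s, in which the tool goes at most 62.5 mm and 10.7 degrees, less where a joint would pass 70% of its speed; a pose out of reach is approached as far as the arm can. A call with a gripper value outside its range is refused whole. The fingers move at their own pace and stop on an object; "newtons" is the grip in N (left out, the last holds). Time passes only in rows, so rows that repeat a pose let the fingers close, or fill a call up. It gives the time, the measured TCP pose, the force, the opening and the grip force at its end, in the units of the state.
- robot.observe(): the state, without advancing time (a new reading comes with each control period).
- viewer.read_camera(name): name is "side" or "top" or "wrist"; returns the picture (384x512x3 uint8, red, green, blue); there is no depth.
- viewer.camera_params(name): a dict with "K" (3x3 intrinsics, pixels), "T" (4x4, takes a point from camera to world coordinates). Camera axes: x right, y down, z forward; pixel columns grow to the right and rows downward; lengths in m; the calibration is good to about 2 mm. A picture is of the moment at which its call begins: read the wrist's pose just before it. camera_params takes no time and is no camera call; for the wrist camera it gives the pose at the moment of the call.
- robot.hand_in(): hands the job in; it is judged then, once.
The state is a dict: "time": time; "qpos": joint angles; "qvel": joint speeds; "joint_efforts": joint torques, N m; "tool_pos": TCP position; "tool_rot": TCP orientation; "contact_force": force on the tool from outside, world axes, zero at the start; "torque": the same for the moment, N m; "opening": finger opening in m; "grip_force": force on a finger pad.
Only numpy, scipy, OpenCV 4.12 (cv2) and the standard library are available. Lean on these libraries where they do the work, as an engineer would, in place of code of your own. Each camera call takes 0.05 s, during which the arm holds its last target. There are 200 camera calls.

TASK

First swing the viewing stand's white turntable by its red post counter-clockwise (seen from above) all the way to its stop at the green block, so that the blue V-block points at the seedling cup. Then take the aluminium lens barrel from its yellow rest and lay it gently in the V, centred along it, and keep pressing it down lightly so that it bears on both faces of the V: finish while still holding it pressed there. Leave the cups and the other things on the table where they are.

Things in the scene. Friction and masses are not known exactly. Their poses are not given: they have to be found in the camera images.
- turntable (a joint): angle of the white turntable (disc 184 mm across, 13 mm thick, top 28 mm above the table) about the vertical axis through pivot. Starts between 0 and 0.4, grows counter-clockwise seen from above, ends against a solid stop at 1.2 rad, where the V points at the seedling cup. It stays where it is left; about 1.5 N at the post turns it.
- pivot (a point): point on the turntable's axis at its top face, 28 mm above the table, on the grey stand (fixed to the table, elsewhere each time). Its x axis points at the seedling cup 185 mm away (clear, 72 mm across, 80 mm tall, short sprout, standing loose on the stand's arm); z up.
- post_mid (a point): half-way up the red upright post (14 mm across, 38 mm tall) that turns the turntable, 80 mm from the pivot, square to the V; 47 mm above the table, 19 mm above the disc. Its axes turn with the turntable: x along the V, y from the post towards the pivot, z up. At the stop the post is on the -y side of pivot.
- v_seat (a point): where the barrel's centre lies when properly seated in the middle of the V: above the pivot, 65.5 mm above the table (37.5 mm above the disc). Its axes turn with the turntable: x along the V, y across it, z up.
- v_left: blue 45-degree face on the +y side of the V, rigid, in two pieces 22 mm long, from 28 to 50 mm either side of the middle; the 56 mm gap between them is free for fingers down to the disc. Origin: bottom of the V at its middle, 12 mm above the disc; axes as v_seat. The faces stand 90 degrees apart, rise 22 mm above the bottom of the V, outsides 28 mm from the middle.
- v_right: the same on the -y side of the V; same origin and axes as v_left.
- lens_center (a point): centre of the lens barrel: aluminium cylinder 36 mm across, 120 mm long, black end rings, glass ends, alike both ways round, 110 to 220 g. Its x axis is the cylinder axis (it may have rolled about it). At the start it lies level and loose on the yellow rest, its centre 33 mm above the table.
- rest: parking rest of the barrel, fixed to the table, elsewhere each time: black plate 130 x 50 x 4 mm with two yellow saddles, 18 mm long, 48 mm wide and 25 mm high at most, from 38 to 56 mm either side of the middle. Between them the barrel is free for fingers down to the plate. Origin: centre of the underside; x along the barrel.
Mind the look-alikes: they are no part of the job. What is shaped like the part that bears lens_center but brown or orange is not meant.

How it is judged:
By the outcome, as a careful person would: the job done as asked, in the order asked, and still so for the second after the job is handed in, while the arm keeps its last pose, push and grip.
It also fails if it takes over 54 s, if anything falls off the work surface, if the arm or the gripper's body presses on something with over 40 N, if the wrist force passes 120 N, or if a joint passes its speed limit or range.

## Working session

There is one attempt and no reset: what is moved stays moved. The work goes in short steps, Python scripts to look and compute and a tool call to move; the robot and the scene stay as the last step left them, time stands still between calls to the robot, and variables do not carry over. Pictures are saved under pics/ and viewed, at most 10 in all, crops included, and the job is handed in when it is done.

Besides the shell and the picture viewer there is one more tool, called after ">>>" as name(argument=value, ...) on one line, values as JSON. step_arm: Moves the arm, as the interface text tells. Its arguments: {"type":"object","properties":{"increments":{"type":"array"},"newtons":{"type":"number"}},"required":["increments"]}

```bash
ls; mkdir -p pics; python3 - <<'E'
from cell import robot, viewer
import cv2,numpy as np
np.set_printoptions(precision=4,suppress=True)
for n in("top","side"):
    im=viewer.read_camera(n); cv2.imwrite(f"pics/{n}0.png",im[:,:,::-1])
    p=viewer.camera_params(n);print(n,p["K"],p["T"])
print(robot.observe(),robot.grip_depth)
E
```

```text
pics
top [[393.736    0.     254.7049]
 [  0.     393.736  194.7563]
 [  0.       0.       1.    ]] [[-0.016  -0.9873  0.1583  0.3146]
 [-0.9997  0.0133 -0.0181 -0.0688]
 [ 0.0158 -0.1586 -0.9872  0.8714]
 [ 0.      0.      0.      1.    ]]
side [[367.7077   0.     255.893 ]
 [  0.     367.7077 189.3675]
 [  0.       0.       1.    ]] [[-0.8556 -0.2734  0.4396  0.0867]
 [-0.5173  0.4212 -0.745   0.6083]
 [ 0.0185 -0.8648 -0.5018  0.5197]
 [ 0.      0.      0.      1.    ]]
{'time': 0.1, 'qpos': array([-1.367 ,  0.3426,  1.5249, -0.    ,  1.2754, -0.146 ]), 'qvel': array([ 0.0007, -0.001 , -0.0042, -0.0001, -0.001 ,  0.0005]), 'joint_efforts': array([  0.0021, -43.2002, -24.4697,   0.072 ,   0.0526,  -0.    ]), 'tool_pos': array([ 0.1799, -0.4928,  0.2261]), 'tool_rot': array([-3.1402, -0.0002,  0.3498]), 'contact_force': array([ 0.0509,  0.0905, -1.4156]), 'torque': array([ 0.0449, -0.0098,  0.0596]), 'grip_force': 0.0, 'opening': 0.0920318353624814} -0.0188
```

View pics/top0.png

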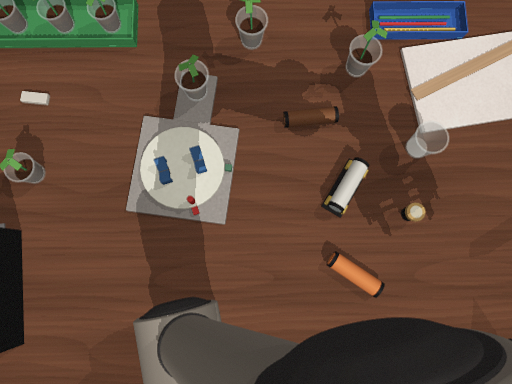

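View pics/side0.png

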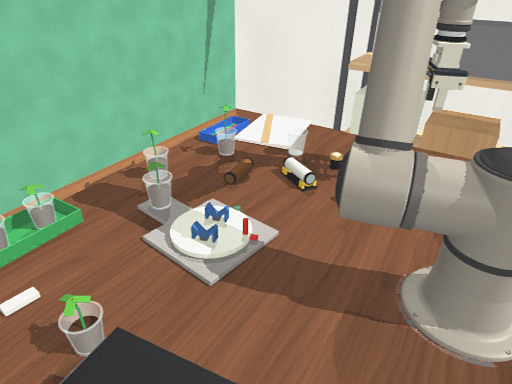

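Barrel candidates in the top view:
- silver-white at (348,186) on yellow saddles
- brown at (311,117)
- orange at (355,274)

By the description I choose the silver one at (348,186). The disc is at (182,168), the red post at about (192,203), the green stop at (228,166), and the stand's seedling cup at (193,78).

```bash
cat > h.py <<'E'
from cell import robot, viewer
import cv2,numpy as np
from scipy.spatial.transform import Rotation as Ro
np.set_printoptions(precision=4,suppress=True)
def plane(uv,p,z):
    uv=np.atleast_2d(uv).astype(float); T=p["T"]
    d=np.c_[uv,np.ones(len(uv))]@np.linalg.inv(p["K"]).T@T[:3,:3].T
    return T[:3,3]+d*((z-T[2,3])/d[:,2])[:,None]
def proj(P,p):
    c=(np.atleast_2d(P)-p["T"][:3,3])@p["T"][:3,:3]; q=c@p["K"].T; return q[:,:2]/q[:,2:]
def comps(m,lo=8):
    n,l,s,c=cv2.connectedComponentsWithStats(m.astype(np.uint8)); return [(c[i],s[i],l==i) for i in range(1,n) if s[i,4]>=lo]
def tool(dw):  # world shift (m) -> tool cm
    return Ro.from_euler('xyz',robot.observe()["tool_rot"]).inv().apply(dw)*100
E
python3 - <<'E'
from h import *
im=cv2.imread("pics/top0.png");p=viewer.camera_params("top")
hsv=cv2.cvtColor(im,cv2.COLOR_BGR2HSV);h,s,v=cv2.split(hsv)
w=(v>190)&(s<60);w[:, :120]=0;w[:,260:]=0
c=max(comps(w),key=lambda c:c[1][4]);ct=cv2.findContours(c[2].astype(np.uint8),0,1)[0][0]
hull=cv2.convexHull(ct)[:,0,:];P=plane(hull,p,.028)
print("disc",cv2.minEnclosingCircle((P[:,:2]*1000).astype(np.float32)))
A=np.c_[2*P[:,:2],np.ones(len(P))];x=np.linalg.lstsq(A,(P[:,:2]**2).sum(1),rcond=None)[0];print(x[:2],np.sqrt(x[2]+x[:2]@x[:2]))
for n,m in(("red",((h<8)|(h>172))&(s>150)&(v>90)),("green",(h>50)&(h<95)&(s>60)&(v>40)),("blue",(h>100)&(h<125)&(s>120)),("yel",(h>20)&(h<32)&(s>140)&(v>120))):
    for c in comps(m):
        if 60<c[0][1]<240 : print(n,c[0],c[1],plane(c[0],p,.05)[0])
w=(v>150)&(s<60);w[:,:300]=0
for c in comps(w,50):
    if 320<c[0][0]<375 and 150<c[0][1]<220:
        ys,xs=np.nonzero(c[2]);P=plane(np.c_[xs,ys],p,.04)[:,:2]*1000
        print("barrel",c[0],cv2.minAreaRect(P.astype(np.float32)))
a=cv2.resize(im[60:230,110:250],None,fx=3.3,fy=3.3,interpolation=cv2.INTER_CUBIC);b=cv2.resize(im[140:230,310:380],None,fx=4,fy=4,interpolation=cv2.INTER_CUBIC)
o=np.zeros((600,800,3),np.uint8);o[:a.shape[0],:a.shape[1]]=a;o[:b.shape[0],480:480+b.shape[1]]=b
cv2.imwrite("pics/crop1.png",o)
E
```

```text
disc ((513.1243896484375, 36.62620162963867), 81.90422058105469)
[0.5133 0.0585] 0.07839152159526971
red [190.75   199.5682] [187 196   8   8  44] [0.4379 0.0508 0.05  ]
red [194.9762 210.1667] [192 206   7   9  42] [0.4153 0.0418 0.05  ]
green [190.1833  66.3833] [179  55  19  27 180] [0.7373 0.055  0.05  ]
green [ 10.7173 161.3037] [  0 150  27  20 191] [0.5251 0.4325 0.05  ]
green [227.9375 167.2083] [225 164   7   8  48] [ 0.5066 -0.0277  0.05  ]
blue [196.0965 152.8333] [190 146  13  15 114] [0.539  0.0404 0.05  ]
blue [160.9919 163.4597] [155 157  13  14 124] [0.5166 0.1149 0.05  ]
blue [200.1389 166.213 ] [195 160  12  13 108] [0.5095 0.0315 0.05  ]
blue [164.9833 177.    ] [160 170  12  14 120] [0.487  0.1058 0.05  ]
yel [348.5833 163.625 ] [346 160   6   9  24] [ 0.5113 -0.2867  0.05  ]
yel [327.6667 199.6667] [325 196   6   8  24] [ 0.4337 -0.2381  0.05  ]
barrel [349.8949 183.7673] ((470.4123229980469, -290.2139892578125), (30.768692016601562, 107.74710845947266), 57.53807067871094)
```

View pics/crop1.png

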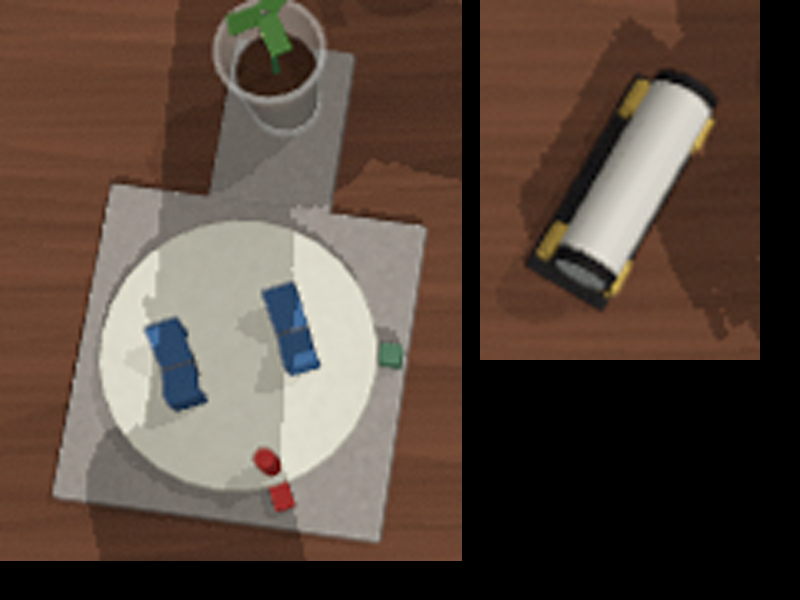

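The crop confirms the silver barrel with black end rings on its yellow saddles. It also shows the red post on the disc at crop (267,461), with a red tab outside the rim, and the green stop at (390,354). Next I compute the stand geometry.

```bash
python3 - <<'E'
from h import *
im=cv2.imread("pics/top0.png");p=viewer.camera_params("top")
f=lambda x,y:np.array([x/3.3+110,y/3.3+60])
P=plane([f(98,355),f(378,355),f(238,220),f(238,491)],p,.028);print("disc",P[:,:2])
hsv=cv2.cvtColor(im,cv2.COLOR_BGR2HSV);h,s,v=cv2.split(hsv)
w=((v>100)&(s<70)&(h>18)).astype(np.uint8);w[:,:138]=0;w[:,226:]=0;w[:125]=0;w[213:]=0
print("disc px",w.sum())
m=cv2.findContours(cv2.morphologyEx(w,cv2.MORPH_OPEN,np.ones((3,3))),0,1)[0];ct=cv2.convexHull(max(m,key=cv2.contourArea))[:,0,:]
Q=plane(ct,p,.028)[:,:2];A=np.c_[2*Q,np.ones(len(Q))];x=np.linalg.lstsq(A,(Q**2).sum(1),rcond=None)[0];print("fit",x[:2],np.sqrt(x[2]+x[:2]@x[:2]))
C=plane([f(54,496),f(380,542),f(425,228),f(113,185)],p,.015)[:,:2];print("stand",C,C.mean(0))
d=(C[2]-C[1])+(C[3]-C[0]);print("psi",np.degrees(np.arctan2(d[1],d[0])))
print("post",plane(f(264,461),p,.055),plane(f(282,497),p,.03),"green",plane(f(390,354),p,.03))
b=plane([[196.1,152.8],[200.1,166.2],[161,163.5],[165,177]],p,.053)[:,:2];print("Vmid",b.mean(0),np.degrees(np.arctan2(*((b[0]+b[1]-b[2]-b[3])[::-1]))))
E
```

```text
disc [[ 0.5133  0.1659]
 [ 0.511  -0.0192]
 [ 0.6054  0.0748]
 [ 0.4214  0.0723]]
disc px 4908
fit [0.5138 0.0738] 0.09246345876246005
stand [[ 0.4214  0.1955]
 [ 0.3878 -0.0192]
 [ 0.6028 -0.0509]
 [ 0.6358  0.1629]] [0.512  0.0721]
psi -8.526060017601937
post [[0.4369 0.0516 0.055 ]] [[0.4168 0.0434 0.03  ]] green [[ 0.5111 -0.0272  0.03  ]]
Vmid [0.5123 0.0726] -73.08313663641619
```

>>> step_arm(increments=[{"delta_pos": [4.9,-3.5,0],"dr": [0,0,-10],"fingers": 1},{"delta_pos": [9.8,-7.1,0],"dr": [0,0,-20],"fingers": 1},{"delta_pos": [14.7,-10.6,0],"dr": [0,0,-30],"fingers": 1},{"delta_pos": [19.6,-14.2,0],"dr": [0,0,-40],"fingers": 1},{"delta_pos": [24.5,-17.7,0],"dr": [0,0,-50],"fingers": 1}])

```text
time: 0.72
tool_pos: [0.3501, -0.2412, 0.2266]
tool_rot: [3.142, -0.0, 1.228]
contact_force: [1.4, -1.1, 0.6]
opening: 0.0468
grip_force: 0.0
```

```bash
cat >> h.py <<'E'
def goto(target,yaw=None):  # remaining tool shift (cm) and turn (deg) to a world TCP target
    s=robot.observe();print("t",s["time"],s["tool_pos"],np.degrees(s["tool_rot"]),s["contact_force"],s["opening"],s["grip_force"])
    R=Ro.from_euler('xyz',s["tool_rot"]);print("dp",R.inv().apply(np.array(target)-s["tool_pos"])*100)
    if yaw is not None: print("dr",np.degrees((R.inv()*Ro.from_euler('xyz',[np.pi,0,np.radians(yaw)])).as_rotvec()))
E
python3 -c "
from h import *
goto([.43,.081,.12],105.7)"
```

```text
t 0.725 [ 0.3501 -0.2412  0.2266] [179.998   -0.0023  70.3477] [ 1.3724 -1.0984  0.5546] 0.04675151940619665 0.0
dp [33.0268 -3.3103 10.6635]
dr [  0.0027  -0.0016 -35.3523]
```

>>> step_arm(increments=[{"delta_pos": [6.0,-0.6,0.5],"dr": [0,0,-8],"fingers": 1},{"delta_pos": [12.0,-1.2,2],"dr": [0,0,-16],"fingers": 1},{"delta_pos": [18,-1.8,4],"dr": [0,0,-24],"fingers": 1},{"delta_pos": [23.5,-2.4,6],"dr": [0,0,-32],"fingers": 1},{"delta_pos": [28.5,-2.9,8],"dr": [0,0,-35.4],"fingers": 1}])

```text
time: 1.35
tool_pos: [0.4195, 0.0368, 0.1461]
tool_rot: [3.141, 0.0, 1.844]
contact_force: [1.1, 0.3, 0.6]
opening: 0.0009
grip_force: 0.0
```

```bash
python3 -c "
from h import *
goto([.43,.081,.042],105.7)"
```

```text
t 1.35 [0.4195 0.0368 0.1461] [179.9888   0.0102 105.6386] [1.0881 0.2825 0.5832] 0.0009386184370871488 0.0
dp [ 3.9736  2.1982 10.4057]
dr [ 0.0111  0.0102 -0.0614]
```

>>> step_arm(increments=[{"delta_pos": [4.0,2.2,0],"dr": [0,0,0],"fingers": 1},{"delta_pos": [4.0,2.2,4],"dr": [0,0,0],"fingers": 1},{"delta_pos": [4.0,2.2,8],"dr": [0,0,0],"fingers": 1},{"delta_pos": [4.0,2.2,10.4],"dr": [0,0,0],"fingers": 1},{"delta_pos": [4.0,2.2,10.4],"dr": [0,0,0],"fingers": 1}])

```text
time: 1.98
tool_pos: [0.4286, 0.0792, 0.0413]
tool_rot: [-3.137, -0.001, 1.84]
contact_force: [-0.8, 0.1, -0.1]
opening: 0.0006
grip_force: 0.0
```

```bash
python3 - <<'E'
from h import *
s=robot.observe();R0=Ro.from_euler('xyz',s["tool_rot"]);p0=s["tool_pos"];print(p0)
for a in list(np.arange(-164.3,-98,8))+[-98.5]:
    r=np.radians(a);u=np.array([np.cos(r),np.sin(r),0]);t=np.array([-u[1],u[0],0])
    P=np.array([.513,.0735,.042])+.078*u-.0165*t
    print(a,(R0.inv().apply(P-p0)*100).round(2), -(a+164.3))
im=viewer.read_camera("wrist");cv2.imwrite("pics/w1.png",im[:,:,::-1])
E
```

```text
[0.4286 0.0792 0.0413]
-164.3 [-1.18  0.18 -0.08] -0.0
-156.3 [-2.29  0.03 -0.08] -8.0
-148.3 [-3.4   0.04 -0.08] -16.0
-140.3 [-4.5   0.2  -0.08] -24.0
-132.3 [-5.57  0.51 -0.08] -32.0
-124.30000000000001 [-6.58  0.97 -0.09] -40.0
-116.30000000000001 [-7.52  1.56 -0.09] -48.0
-108.30000000000001 [-8.37  2.28 -0.09] -56.0
-100.30000000000001 [-9.11  3.11 -0.1 ] -64.0
-98.5 [-9.26  3.31 -0.1 ] -65.80000000000001
```

View pics/w1.png

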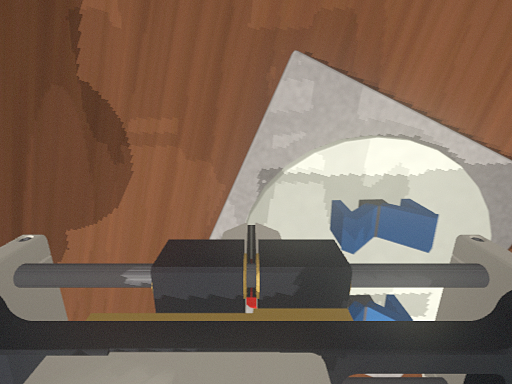

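The wrist view shows the shut fingers with the red post right behind them at (251,302), on the push side, and the V clear. I start pushing.

>>> step_arm(increments=[{"delta_pos": [-1.2,0.2,0],"dr": [0,0,0],"fingers": 1},{"delta_pos": [-2.3,0.0,0],"dr": [0,0,-8],"fingers": 1},{"delta_pos": [-3.4,0.0,0],"dr": [0,0,-16],"fingers": 1},{"delta_pos": [-4.5,0.2,0],"dr": [0,0,-24],"fingers": 1},{"delta_pos": [-5.6,0.5,0],"dr": [0,0,-32],"fingers": 1}])

```text
time: 2.65
tool_pos: [0.4505, 0.0257, 0.0439]
tool_rot: [3.14, 0.001, 2.403]
contact_force: [-0.2, 3.3, -0.2]
opening: 0.0004
grip_force: 1.2
```

```bash
cat > arc.py <<'E'
from h import *
import sys
s=robot.observe();R0=Ro.from_euler('xyz',s["tool_rot"]);p0=s["tool_pos"];print(p0,np.degrees(s["tool_rot"]),s["contact_force"])
for a in map(float,sys.argv[1:]):
    r=np.radians(a);u=np.array([np.cos(r),np.sin(r),0]);t=np.array([-u[1],u[0],0])
    P=np.array([.513,.0735,.042])+.078*u-.0165*t
    print(a,(R0.inv().apply(P-p0)*100).round(2), np.degrees((R0.inv()*Ro.from_euler('xyz',[np.pi,0,np.radians(a+270)])).as_rotvec()).round(1))
E
python3 arc.py -124.3 -116.3 -108.3 -104 -101 -98.5 -96 -94
```

```text
[0.4505 0.0257 0.0439] [179.9276   0.0727 137.6736] [-0.1521  3.2699 -0.2356]
-124.3 [-0.86 -0.22  0.19] [ 0.1  0.1 -8. ]
-116.3 [-1.97 -0.22  0.19] [  0.1   0.1 -16. ]
-108.3 [-3.07 -0.06  0.19] [  0.1   0.1 -24. ]
-104.0 [-3.65  0.09  0.19] [  0.1   0.1 -28.3]
-101.0 [-4.05  0.21  0.19] [  0.1   0.1 -31.3]
-98.5 [-4.37  0.34  0.19] [  0.    0.1 -33.8]
-96.0 [-4.69  0.47  0.19] [  0.    0.1 -36.3]
-94.0 [-4.94  0.59  0.19] [  0.    0.1 -38.3]
```

>>> step_arm(increments=[{"delta_pos": [-0.9,-0.2,0],"dr": [0,0,-8],"fingers": 1},{"delta_pos": [-2.0,-0.2,0],"dr": [0,0,-16],"fingers": 1},{"delta_pos": [-3.0,-0.1,0],"dr": [0,0,-24],"fingers": 1},{"delta_pos": [-3.6,0.1,0],"dr": [0,0,-28],"fingers": 1},{"delta_pos": [-4.0,0.2,0],"dr": [0,0,-31],"fingers": 1}])

```text
time: 3.28
tool_pos: [0.4813, 0.0, 0.0439]
tool_rot: [-3.142, 0.001, 2.941]
contact_force: [-1.4, 0.6, 1.2]
opening: 0.0006
grip_force: 0.9
```

```bash
python3 arc.py  -99.5 -98.5 -97.5 -96
```

```text
[0.4813 0.     0.0439] [-179.9963    0.0809  168.5196] [-1.4191  0.6237  1.1568]
-99.5 [-0.27 -0.02  0.19] [-0.   0.1 -2. ]
-98.5 [-0.41 -0.04  0.19] [-0.   0.1 -3. ]
-97.5 [-0.54 -0.06  0.19] [-0.   0.1 -4. ]
-96.0 [-0.75 -0.09  0.19] [-0.   0.1 -5.5]
```

Now slowly, watching the force.

>>> step_arm(increments=[{"delta_pos": [-0.1,0,0],"dr": [0,0,-1],"fingers": 1},{"delta_pos": [-0.2,0,0],"dr": [0,0,-1.5],"fingers": 1},{"delta_pos": [-0.3,0,0],"dr": [0,0,-2],"fingers": 1},{"delta_pos": [-0.4,0,0],"dr": [0,0,-3],"fingers": 1},{"delta_pos": [-0.4,0,0],"dr": [0,0,-3],"fingers": 1}])

```text
time: 3.9
tool_pos: [0.4846, 0.0002, 0.0427]
tool_rot: [-3.142, 0.0, 2.992]
contact_force: [-1.5, -1.5, 0.3]
opening: 0.0004
grip_force: 0.7
```

>>> step_arm(increments=[{"delta_pos": [-0.1,0,0],"dr": [0,0,0],"fingers": 1},{"delta_pos": [-0.2,0,0],"dr": [0,0,0],"fingers": 1},{"delta_pos": [-0.3,0,0],"dr": [0,0,0],"fingers": 1},{"delta_pos": [-0.3,0,0],"dr": [0,0,0],"fingers": 1},{"delta_pos": [-0.3,0,0],"dr": [0,0,0],"fingers": 1}])

```text
time: 4.53
tool_pos: [0.4859, -0.0001, 0.0425]
tool_rot: [-3.141, -0.003, 2.992]
contact_force: [-5.9, 0.0, 5.0]
opening: 0.0003
grip_force: 3.4
```

>>> step_arm(increments=[{"delta_pos": [-0.1,0,0],"dr": [0,0,0],"fingers": 1},{"delta_pos": [-0.2,0,0],"dr": [0,0,0],"fingers": 1},{"delta_pos": [-0.2,0,0],"dr": [0,0,0],"fingers": 1},{"delta_pos": [-0.2,0,0],"dr": [0,0,0],"fingers": 1},{"delta_pos": [-0.2,0,0],"dr": [0,0,0],"fingers": 1}])

```text
time: 5.15
tool_pos: [0.4861, -0.0001, 0.0425]
tool_rot: [-3.141, -0.007, 2.992]
contact_force: [-13.1, -0.8, 10.8]
opening: 0.0006
grip_force: 6.3
```

It is firmly on the stop: 13 N with no further motion. I back off and rise.

>>> step_arm(increments=[{"delta_pos": [1.0,0,0],"dr": [0,0,0],"fingers": 1},{"delta_pos": [2.5,0,0],"dr": [0,0,0],"fingers": 1},{"delta_pos": [2.5,0,-6],"dr": [0,0,0],"fingers": 0.5},{"delta_pos": [2.5,0,-12],"dr": [0,0,0],"fingers": -1},{"delta_pos": [2.5,0,-17],"dr": [0,0,0],"fingers": -1}])

```text
time: 5.78
tool_pos: [0.4654, 0.0034, 0.2153]
tool_rot: [3.141, 0.004, 2.992]
contact_force: [1.1, -0.3, 0.1]
opening: 0.0258
grip_force: 0.0
```

```bash
python3 - <<'E'
from h import *
im=viewer.read_camera("top")[:,:,::-1].copy();p=viewer.camera_params("top");cv2.imwrite("pics/top1.png",im)
h,s,v=cv2.split(cv2.cvtColor(im,cv2.COLOR_BGR2HSV))
for n,m in(("red",((h<8)|(h>172))&(s>150)&(v>90)),("blue",(h>100)&(h<125)&(s>120)&(v>60))):
    for c in comps(m):
        if 60<c[0][1]<240 and c[0][0]<260: print(n,c[0],c[1][4],plane(c[0],p,.05)[0])
# barrel in first pic: extents by white mask then a wrist look pose
q=viewer.camera_params("wrist");s=robot.observe()
R=Ro.from_euler('xyz',s["tool_rot"]).as_matrix();print("wrist cam in tool",R.T@(q["T"][:3,3]-s["tool_pos"]),R.T@q["T"][:3,:3])
goto([.47,-.29,.20],147.5)
E
```

```text
blue [170.1604 182.217 ] 106 [0.4756 0.0946 0.05  ]
blue [183.5195 183.9091] 77 [0.4716 0.0664 0.05  ]
wrist cam in tool [ 0.0814 -0.0008 -0.1574] [[ 0.0012 -0.953  -0.3029]
 [ 1.      0.0014 -0.0005]
 [ 0.0009 -0.3029  0.953 ]]
t 5.825 [0.4682 0.003  0.2213] [179.9847   0.7836 171.4625] [ 3.3919 -1.2092  5.3008] 0.029825944075443908 0.0
dp [ -4.4977 -28.9503   2.1837]
dr [ 0.1789  0.7689 23.9622]
```

View pics/top1.png

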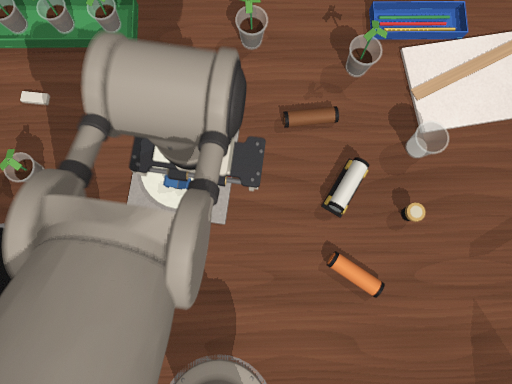

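The arm hides the stand here, with one blue piece just visible at (177,183). I move over to the barrel and look again from there.

>>> step_arm(increments=[{"delta_pos": [-0.9,-5.8,0.4],"dr": [0,0,5],"fingers": -1},{"delta_pos": [-1.8,-11.6,0.8],"dr": [0,0,10],"fingers": -1},{"delta_pos": [-2.7,-17.4,1.2],"dr": [0,0,15],"fingers": -1},{"delta_pos": [-3.6,-23.2,1.6],"dr": [0,0,20],"fingers": -1},{"delta_pos": [-4.5,-29,2.2],"dr": [0,0.8,24],"fingers": -1}])

```text
time: 6.45
tool_pos: [0.4663, -0.2923, 0.1907]
tool_rot: [-3.139, -0.012, 2.571]
contact_force: [1.1, 0.0, -0.5]
opening: 0.0799
grip_force: 0.0
```

```bash
python3 - <<'E'
from h import *
im=viewer.read_camera("top")[:,:,::-1].copy();p=viewer.camera_params("top");
h,s,v=cv2.split(cv2.cvtColor(im,cv2.COLOR_BGR2HSV))
for n,m in(("red",((h<8)|(h>172))&(s>150)&(v>90)),("blue",(h>100)&(h<125)&(s>120)&(v>60))):
    for c in comps(m):
        if 60<c[0][1]<240 and c[0][0]<260: print(n,c[0],c[1][4],plane(c[0],p,.053)[0])
w=viewer.camera_params("wrist");iw=viewer.read_camera("wrist")[:,:,::-1].copy()
print(robot.observe()["tool_pos"],proj([[.47,-.29,.033]],w))
cv2.imwrite("pics/w2raw.png",iw);np.save("w2K.npy",w["K"]);np.save("w2T.npy",w["T"])
a=cv2.resize(im[60:230,110:250],(280,340));o=np.zeros((384,800,3),np.uint8);o[:,:512]=iw;o[:340,516:796]=a
cv2.imwrite("pics/w2.png",o)
E
```

```text
red [217.4324 169.4054] 37 [ 0.5014 -0.0055  0.053 ]
red [227.4167 173.4167] 36 [ 0.4924 -0.0267  0.053 ]
blue [176.528 146.24 ] 125 [0.5533 0.0819 0.053 ]
blue [190.7857 148.2143] 112 [0.5485 0.0514 0.053 ]
blue [170.371  181.4032] 124 [0.4767 0.0936 0.053 ]
blue [184.5946 183.4595] 111 [0.4719 0.0637 0.053 ]
[ 0.4659 -0.2955  0.1894] [[260.2633 176.8836]]
```

View pics/w2.png

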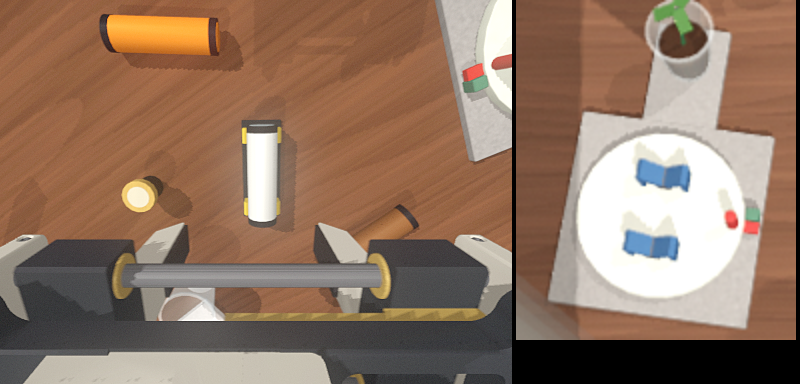

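At the stand the red tab touches the green block, and the V axis reads -8.9°, pointing at the cup. In the wrist view the silver barrel is at (262,175). Now I measure it finely.

```bash
python3 - <<'E'
from h import *
w=dict(K=np.load("w2K.npy"),T=np.load("w2T.npy"));im=cv2.imread("pics/w2raw.png")
h,s,v=cv2.split(cv2.cvtColor(im,cv2.COLOR_BGR2HSV))
m=(v>150)&(s<70);m[:,:235]=0;m[:,290:]=0;m[:110]=0;m[232:]=0
c=max(comps(m),key=lambda c:c[1][4]);print(c[0],c[1])
ys,xs=np.nonzero(c[2])
rows=np.arange(145,210);mid=np.array([xs[ys==r].mean() for r in rows])
P=plane(np.c_[mid,rows],w,.045);d=P[0]-P[-1];
f=np.polyfit(rows,mid,1);yaw=np.degrees(np.arctan2(d[1],d[0]));print("yaw",yaw,f)
u=np.array([np.cos(np.radians(yaw)),np.sin(np.radians(yaw))])
# brightness along axis to find rings
for r in list(range(116,140))+list(range(208,232)): print(r,v[r,int(round(np.polyval(f,r)))],end=' ')
ends=plane([[np.polyval(f,ys.min()-.5),ys.min()-.5],[np.polyval(f,ys.max()+.5),ys.max()+.5]],w,.051);print("\nwhite ends",ends,np.linalg.norm(ends[0]-ends[1]),ends.mean(0))
p0=plane([[mid[32],rows[32]]],w,.033)[0];print("mid .033",p0)
# yellow saddles
y=(h>18)&(h<32)&(s>130)&(v>120);y[:,:235]=0;y[:,290:]=0
for c in comps(y[:232],5): print("yel",c[0],c[1],plane(c[0],w,.028)[0])
goto([*ends.mean(0)[:2],.014],yaw%180)
E
```

```text
[261.6483 175.9071] [ 247  133   31   89 2593]
yaw 148.13019625610508 [  0.0103 259.8397]
116 144 117 150 118 153 119 142 120 89 121 89 122 90 123 95 124 143 125 179 126 111 127 95 128 96 129 96 130 100 131 99 132 97 133 183 134 255 135 255 136 255 137 255 138 255 139 255 208 255 209 255 210 255 211 255 212 255 213 255 214 255 215 255 216 255 217 255 218 255 219 255 220 255 221 224 222 74 223 97 224 99 225 97 226 97 227 115 228 157 229 159 230 162 231 162 
white ends [[ 0.4242 -0.2603  0.051 ]
 [ 0.5143 -0.316   0.051 ]] 0.10592304636580795 [ 0.4693 -0.2881  0.051 ]
mid .033 [ 0.4709 -0.2888  0.033 ]
yel [279.0408 134.3673] [278 127   4  16  49] [ 0.4394 -0.2441  0.028 ]
yel [243.7059 134.9853] [242 128   5  16  68] [ 0.4173 -0.2796  0.028 ]
yel [245.5538 206.8   ] [244 198   4  18  65] [ 0.4943 -0.3277  0.028 ]
yel [277.8611 207.7778] [277 200   3  15  36] [ 0.518  -0.2935  0.028 ]
t 6.55 [ 0.4659 -0.2955  0.1894] [-179.76     -0.6915  147.0825] [-0.172   0.9822 -0.9996] 0.08775194709627156 0.0
dp [-0.0965  0.8764 17.5325]
dr [-0.2337 -0.6936 -1.0462]
```

>>> step_arm(increments=[{"delta_pos": [-0.1,0.9,2],"dr": [-0.2,-0.7,-1],"fingers": -1},{"delta_pos": [-0.1,0.9,5],"dr": [-0.2,-0.7,-1],"fingers": -1},{"delta_pos": [-0.1,0.9,8],"dr": [-0.2,-0.7,-1],"fingers": -1},{"delta_pos": [-0.1,0.9,10],"dr": [-0.2,-0.7,-1],"fingers": -1},{"delta_pos": [-0.1,0.9,10],"dr": [-0.2,-0.7,-1],"fingers": -1}])

```text
time: 7.18
tool_pos: [0.4699, -0.2814, 0.0893]
tool_rot: [3.14, -0.004, 2.592]
contact_force: [-0.9, 0.6, 0.5]
opening: 0.0915
grip_force: 0.0
```

```bash
python3 -c "
from h import *
goto([.469,-.2878,.014],148.1)"
```

```text
t 7.175 [ 0.4699 -0.2814  0.0893] [179.916   -0.2359 148.4857] [-0.9472  0.5641  0.5372] 0.09151113252426735 0.0
dp [-0.2892 -0.6071  7.5269]
dr [ 0.0832 -0.2362  0.3856]
```

>>> step_arm(increments=[{"delta_pos": [-0.3,-0.6,2],"dr": [0,0,0.4],"fingers": -1},{"delta_pos": [-0.3,-0.6,4],"dr": [0,0,0.4],"fingers": -1},{"delta_pos": [-0.3,-0.6,6],"dr": [0,0,0.4],"fingers": -1},{"delta_pos": [-0.3,-0.6,7.4],"dr": [0,0,0.4],"fingers": -1},{"delta_pos": [-0.3,-0.6,7.4],"dr": [0,0,0.4],"fingers": -1}])

```text
time: 7.8
tool_pos: [0.4698, -0.289, 0.0165]
tool_rot: [3.141, -0.002, 2.584]
contact_force: [-0.6, 0.5, 0.5]
opening: 0.0917
grip_force: 0.0
```

```bash
python3 -c "
from h import *
goto([.469,-.2878,.014],148.1)"
```

```text
t 7.8 [ 0.4698 -0.289   0.0165] [179.951   -0.116  148.0583] [-0.5703  0.4582  0.5026] 0.09171599761530001 0.0
dp [0.1312 0.0624 0.247 ]
dr [ 0.049  -0.116  -0.0417]
```

>>> step_arm(increments=[{"delta_pos": [0.1,0,0],"dr": [0,0,0],"fingers": 0},{"delta_pos": [0.1,0,0],"dr": [0,0,0],"fingers": 0.2},{"delta_pos": [0.1,0,0],"dr": [0,0,0],"fingers": 0.3},{"delta_pos": [0.1,0,0],"dr": [0,0,0],"fingers": 1},{"delta_pos": [0.1,0,0],"dr": [0,0,0],"fingers": 1}], newtons=20)

```text
time: 8.43
tool_pos: [0.469, -0.2889, 0.0168]
tool_rot: [3.141, -0.001, 2.584]
contact_force: [0.1, -0.8, 0.2]
opening: 0.0464
grip_force: 0.0
```

>>> step_arm(increments=[{"delta_pos": [0,0,0],"dr": [0,0,0],"fingers": 1},{"delta_pos": [0,0,0],"dr": [0,0,0],"fingers": 1},{"delta_pos": [0,0,-0.5],"dr": [0,0,0],"fingers": 1},{"delta_pos": [0,0,-2],"dr": [0,0,0],"fingers": 1},{"delta_pos": [0,0,-4],"dr": [0,0,0],"fingers": 1}])

```text
time: 9.05
tool_pos: [0.4687, -0.289, 0.0574]
tool_rot: [3.141, -0.002, 2.584]
contact_force: [0.6, -0.2, -1.7]
opening: 0.0352
grip_force: 20.0
```

```bash
python3 -c "
from h import *
goto([.5128,.073,.15],171.3)"
```

```text
t 9.05 [ 0.4687 -0.289   0.0574] [179.9691  -0.1199 148.0303] [ 0.6033 -0.1864 -1.6997] 0.035235689624709465 19.999375641345978
dp [15.4404 33.0478 -9.2066]
dr [  0.0549  -0.112  -23.2697]
```

>>> step_arm(increments=[{"delta_pos": [0.5,1,-4],"dr": [0,0,0],"fingers": 1},{"delta_pos": [2,4.2,-9],"dr": [0,0,-4],"fingers": 1},{"delta_pos": [4.4,9.4,-10],"dr": [0,0,-9],"fingers": 1},{"delta_pos": [6.8,14.5,-10],"dr": [0,0,-14],"fingers": 1},{"delta_pos": [9.2,19.7,-10],"dr": [0,0,-19],"fingers": 1}])

```text
time: 9.68
tool_pos: [0.4954, -0.0719, 0.1583]
tool_rot: [3.141, 0.001, 2.917]
contact_force: [1.8, -0.0, -1.3]
opening: 0.0352
grip_force: 20.0
```

```bash
python3 -c "
from h import *
goto([.5128,.073,.13],171.3)"
```

```text
t 9.675 [ 0.4954 -0.0719  0.1583] [179.9581   0.048  167.1586] [ 1.7672 -0.0383 -1.2523] 0.035245733466775744 19.997790455818176
dp [ 1.5224 14.5119  2.8354]
dr [ 0.0402  0.0495 -4.1414]
```

>>> step_arm(increments=[{"delta_pos": [0.5,4.5,0],"dr": [0,0,-1],"fingers": 1},{"delta_pos": [1,9.5,0],"dr": [0,0,-3],"fingers": 1},{"delta_pos": [1.4,13,1],"dr": [0,0,-4.1],"fingers": 1},{"delta_pos": [1.5,14.5,2.8],"dr": [0,0,-4.1],"fingers": 1},{"delta_pos": [1.5,14.5,2.8],"dr": [0,0,-4.1],"fingers": 1}])

```text
time: 10.3
tool_pos: [0.5123, 0.0722, 0.1288]
tool_rot: [3.141, -0.003, 2.989]
contact_force: [-0.2, -0.8, -0.5]
opening: 0.0354
grip_force: 20.0
```

```bash
python3 - <<'E'
from h import *
goto([.5128,.073,.085],171.3)
w=viewer.camera_params("wrist");iw=viewer.read_camera("wrist")[:,:,::-1].copy();t=viewer.read_camera("side")[:,:,::-1].copy()
s=robot.observe();np.savez("w3.npz",K=w["K"],T=w["T"],p=s["tool_pos"],r=s["tool_rot"]);cv2.imwrite("pics/w3raw.png",iw);cv2.imwrite("pics/s3raw.png",t)
o=np.zeros((384,800,3),np.uint8);o[:,:512]=iw;o[:320,514:]=cv2.resize(t[140:300,130:273],(286,320));cv2.imwrite("pics/w3.png",o)
E
```

```text
t 10.3 [0.5123 0.0722 0.1288] [179.9655  -0.1706 171.252 ] [-0.1811 -0.7621 -0.4831] 0.03538988964311235 19.9995294213295
dp [-0.0499  0.0794  4.3801]
dr [ 0.0346 -0.1706 -0.0481]
```

View pics/w3.png

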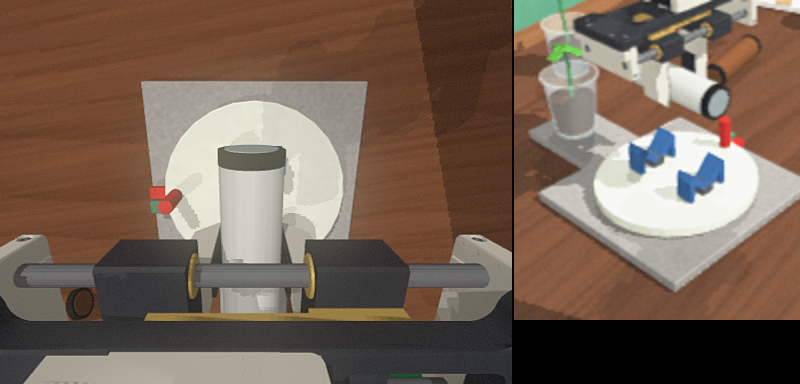

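The barrel is held level and aligned over the V. Its end ring is at about (252,157) and the disc behind it spans columns 165 to 344. I compute the offsets between barrel and disc.

```bash
python3 - <<'E'
from h import *
from scipy.optimize import least_squares
z=np.load("w3.npz");w=dict(K=z["K"],T=z["T"]);R=Ro.from_euler('xyz',z["r"]);tp=z["p"]
im=cv2.imread("pics/w3raw.png");h,s,v=cv2.split(cv2.cvtColor(im,cv2.COLOR_BGR2HSV))
T=lambda P:R.inv().apply(P-tp)*1000
# barrel edges / ring transition
for r in (180,190,200,210,220):
    g=np.gradient(cv2.GaussianBlur(im,(3,3),0)[r].astype(float).sum(1)); 
    l=205+np.argmax(np.abs(g[205:232]));q=270+np.argmax(np.abs(g[270:300]));print(r,l,q,(l+q)/2,T(plane([[(l+q)/2,r]],w,tp[2]+.016))[0])
col=v[140:185,252];print("ring col",list(col))
for r in (168,169,170): print(T(plane([[252,r]],w,tp[2]+.034))[0])
# disc rim: disc is yellowish-white vs grey stand
m=((v>150)&(h>20)&(h<45)&(s>15)).astype(np.uint8);m[:95]=0;m[235:]=0;m[:,:160]=0;m[:,350:]=0
m=cv2.morphologyEx(m,cv2.MORPH_OPEN,np.ones((3,3)))
ct=cv2.convexHull(max(cv2.findContours(m,0,1)[0],key=cv2.contourArea))[:,0,:];ct=ct[ct[:,1]<200]
Q=plane(ct,w,.028)[:,:2]
f=least_squares(lambda c:np.linalg.norm(Q-c,axis=1)-.092,[.513,.073],loss='soft_l1',f_scale=.001);print("pivot",f.x,len(Q),np.abs(f.fun).mean(), T([*f.x,.028]))
E
```

```text
180 218 284 251.0 [ 44.4116   0.1762 -15.9839]
190 219 283 251.0 [ 38.6603   0.194  -15.9859]
200 219 283 251.0 [ 32.7708   0.2123 -15.988 ]
210 219 282 250.5 [ 26.7372  -0.0538 -15.9904]
220 220 282 251.0 [ 20.5568   0.2501 -15.9924]
ring col [np.uint8(216), np.uint8(217), np.uint8(218), np.uint8(220), np.uint8(195), np.uint8(135), np.uint8(140), np.uint8(143), np.uint8(140), np.uint8(142), np.uint8(144), np.uint8(145), np.uint8(168), np.uint8(120), np.uint8(87), np.uint8(93), np.uint8(96), np.uint8(96), np.uint8(97), np.uint8(92), np.uint8(93), np.uint8(98), np.uint8(95), np.uint8(96), np.uint8(90), np.uint8(94), np.uint8(95), np.uint8(93), np.uint8(91), np.uint8(84), np.uint8(101), np.uint8(186), np.uint8(221), np.uint8(214), np.uint8(214), np.uint8(214), np.uint8(212), np.uint8(212), np.uint8(213), np.uint8(213), np.uint8(214), np.uint8(213), np.uint8(212), np.uint8(213), np.uint8(213)]
[ 55.1059   0.6301 -33.9797]
[ 54.6235   0.6321 -33.9798]
[ 54.1399   0.6342 -33.98  ]
pivot [0.5163 0.0736] 29 0.00038306802890457873 [ -2.6006   3.0207 101.9081]
```

```bash
python3 -c "
from h import *
goto([.515,.0732,.056],171.2)"
```

```text
t 10.4 [0.5133 0.0709 0.1299] [179.9554  -0.0206 171.1399] [-0.2503 -1.1207 -1.9783] 0.03518925579354269 19.999257624149323
dp [-0.1355  0.2442  7.3908]
dr [ 0.0446 -0.0206 -0.0601]
```

>>> step_arm(increments=[{"delta_pos": [-0.1,0.2,2],"dr": [0,0,0],"fingers": 1},{"delta_pos": [-0.1,0.2,4],"dr": [0,0,0],"fingers": 1},{"delta_pos": [-0.1,0.2,6],"dr": [0,0,0],"fingers": 1},{"delta_pos": [-0.1,0.2,7],"dr": [0,0,0],"fingers": 1},{"delta_pos": [-0.1,0.2,7],"dr": [0,0,0],"fingers": 1}])

```text
time: 11.02
tool_pos: [0.5145, 0.0728, 0.0593]
tool_rot: [3.141, -0.001, 2.986]
contact_force: [-0.1, -0.3, -1.4]
opening: 0.0357
grip_force: 20.0
```

```bash
python3 - <<'E'
from h import *
goto([.515,.0732,.050],171.2)
t=viewer.read_camera("side")[:,:,::-1].copy();q=viewer.read_camera("top")[:,:,::-1].copy()
o=np.zeros((400,800,3),np.uint8);o[:400,:400]=cv2.resize(t[170:290,140:260],(400,400),interpolation=2);o[:,400:]=cv2.resize(q[110:230,130:250],(400,400));cv2.imwrite("pics/s4.png",o)
E
```

```text
t 11.025 [0.5145 0.0728 0.0593] [179.9434  -0.0713 171.0848] [-0.0861 -0.2568 -1.4248] 0.035668589023261664 19.99935507774353
dp [-0.0473  0.0504  0.9273]
dr [ 0.0567 -0.0712 -0.1152]
```

View pics/s4.png

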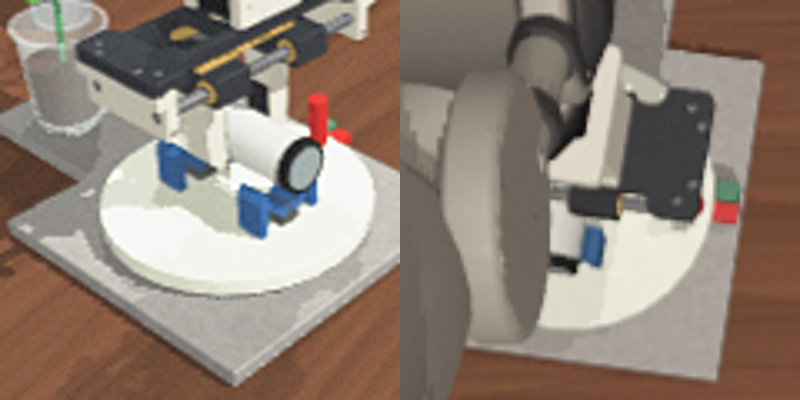

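The barrel hangs just above the V and is aligned with it. The red tab is still at the green block. I lower slowly.

>>> step_arm(increments=[{"delta_pos": [-0.05,0,0.2],"dr": [0,0,0],"fingers": 1},{"delta_pos": [-0.05,0,0.4],"dr": [0,0,0],"fingers": 1},{"delta_pos": [-0.05,0,0.5],"dr": [0,0,0],"fingers": 1},{"delta_pos": [-0.05,0,0.6],"dr": [0,0,0],"fingers": 1},{"delta_pos": [-0.05,0,0.6],"dr": [0,0,0],"fingers": 1}])

```text
time: 11.75
tool_pos: [0.5148, 0.0734, 0.053]
tool_rot: [3.141, -0.001, 2.987]
contact_force: [-0.6, 0.7, -1.6]
opening: 0.0353
grip_force: 20.0
```

>>> step_arm(increments=[{"delta_pos": [0,0,0.05],"dr": [0,0,0],"fingers": 1},{"delta_pos": [0,0,0.1],"dr": [0,0,0],"fingers": 1},{"delta_pos": [0,0,0.15],"dr": [0,0,0],"fingers": 1},{"delta_pos": [0,0,0.15],"dr": [0,0,0],"fingers": 1},{"delta_pos": [0,0,0.15],"dr": [0,0,0],"fingers": 1}])

```text
time: 12.38
tool_pos: [0.5149, 0.0734, 0.0516]
tool_rot: [3.14, -0.001, 2.987]
contact_force: [-0.5, 0.0, -0.9]
opening: 0.0358
grip_force: 20.0
```

>>> step_arm(increments=[{"delta_pos": [0,0,0.05],"dr": [0,0,0],"fingers": 1},{"delta_pos": [0,0,0.1],"dr": [0,0,0],"fingers": 1},{"delta_pos": [0,0,0.15],"dr": [0,0,0],"fingers": 1},{"delta_pos": [0,0,0.15],"dr": [0,0,0],"fingers": 1},{"delta_pos": [0,0,0.15],"dr": [0,0,0],"fingers": 1}])

```text
time: 13.0
tool_pos: [0.5152, 0.0737, 0.0508]
tool_rot: [3.14, 0.0, 2.987]
contact_force: [-1.5, 2.2, 5.4]
opening: 0.0352
grip_force: 20.0
```

>>> step_arm(increments=[{"delta_pos": [0,0,0.05],"dr": [0,0,0],"fingers": 1},{"delta_pos": [0,0,0.1],"dr": [0,0,0],"fingers": 1},{"delta_pos": [0,0,0.1],"dr": [0,0,0],"fingers": 1},{"delta_pos": [0,0,0.1],"dr": [0,0,0],"fingers": 1},{"delta_pos": [0,0,0.1],"dr": [0,0,0],"fingers": 1}])

```text
time: 13.62
tool_pos: [0.5154, 0.0739, 0.0504]
tool_rot: [3.14, 0.001, 2.987]
contact_force: [-3.2, 3.0, 10.9]
opening: 0.0351
grip_force: 20.0
```

Contact: 11 N up, with a 3 N sideways push towards +y. I shift about 1 mm that way and ease the push.

>>> step_arm(increments=[{"delta_pos": [0.03,0.06,-0.05],"dr": [0,0,0],"fingers": 1},{"delta_pos": [0.06,0.1,-0.05],"dr": [0,0,0],"fingers": 1},{"delta_pos": [0.06,0.1,-0.05],"dr": [0,0,0],"fingers": 1},{"delta_pos": [0.06,0.1,-0.05],"dr": [0,0,0],"fingers": 1},{"delta_pos": [0.06,0.1,-0.05],"dr": [0,0,0],"fingers": 1}])

```text
time: 14.25
tool_pos: [0.5152, 0.0745, 0.0499]
tool_rot: [3.14, 0.001, 2.987]
contact_force: [2.8, 1.7, 5.2]
opening: 0.0354
grip_force: 20.0
```

```bash
python3 - <<'E'
from h import *
goto([.515,.0735,.050],171.2);print(robot.observe()["torque"])
E
```

```text
t 14.25 [0.5152 0.0745 0.0499] [179.9131   0.0399 171.135 ] [2.7549 1.7132 5.1868] 0.03544082534634359 19.99962329864502
dp [ 0.0038 -0.1038 -0.0067]
dr [ 0.0869  0.04   -0.065 ]
[ 0.3514 -0.6001  0.0298]
```

>>> step_arm(increments=[{"delta_pos": [-0.03,0.05,0],"dr": [0,0,0],"fingers": 1},{"delta_pos": [-0.03,0.08,0],"dr": [0,0,0],"fingers": 1},{"delta_pos": [-0.03,0.08,0],"dr": [0,0,0],"fingers": 1},{"delta_pos": [-0.03,0.08,0],"dr": [0,0,0],"fingers": 1},{"delta_pos": [-0.03,0.08,0],"dr": [0,0,0],"fingers": 1}])

```text
time: 14.88
tool_pos: [0.5149, 0.075, 0.0495]
tool_rot: [3.141, -0.001, 2.987]
contact_force: [3.2, -1.5, 2.5]
opening: 0.0356
grip_force: 20.0
```

>>> step_arm(increments=[{"delta_pos": [-0.02,0.03,0.05],"dr": [0,0,0],"fingers": 1},{"delta_pos": [-0.04,0.05,0.1],"dr": [0,0,0],"fingers": 1},{"delta_pos": [-0.04,0.05,0.1],"dr": [0,0,0],"fingers": 1},{"delta_pos": [-0.04,0.05,0.1],"dr": [0,0,0],"fingers": 1},{"delta_pos": [-0.04,0.05,0.1],"dr": [0,0,0],"fingers": 1}])

```text
time: 15.5
tool_pos: [0.515, 0.0751, 0.0494]
tool_rot: [3.141, -0.001, 2.987]
contact_force: [-1.7, -3.5, 12.4]
opening: 0.0356
grip_force: 20.0
```

It is now at the bottom: y and z are blocked, with the side force turned to -y. I ease y back and lighten the push.

>>> step_arm(increments=[{"delta_pos": [0,-0.06,-0.03],"dr": [0,0,0],"fingers": 1},{"delta_pos": [0,-0.06,-0.03],"dr": [0,0,0],"fingers": 1},{"delta_pos": [0,-0.06,-0.03],"dr": [0,0,0],"fingers": 1},{"delta_pos": [0,-0.06,-0.03],"dr": [0,0,0],"fingers": 1},{"delta_pos": [0,-0.06,-0.03],"dr": [0,0,0],"fingers": 1}])

```text
time: 16.12
tool_pos: [0.515, 0.0751, 0.0494]
tool_rot: [3.141, -0.001, 2.987]
contact_force: [-0.2, 0.0, 9.8]
opening: 0.0357
grip_force: 20.0
```

```bash
python3 - <<'E'
from h import *
goto([.515,.0751,.0494],171.2)
t=viewer.read_camera("side")[:,:,::-1].copy();w=viewer.read_camera("wrist")[:,:,::-1].copy();s=robot.observe();p=viewer.camera_params("wrist")
print(s["contact_force"],s["torque"])
v=w.max(2);print("ring",[int(x) for x in v[140:185,252]])
R=Ro.from_euler('xyz',s["tool_rot"])
for r in (168,171,174):print(r,R.inv().apply(plane([[252,r]],p,.0835)-s["tool_pos"])*1000)
o=np.zeros((384,800,3),np.uint8);o[:,:400]=cv2.resize(t[170:285,140:260],(400,384),interpolation=2);o[:,400:]=cv2.resize(w[60:252,150:350],(400,384));cv2.imwrite("pics/s5.png",o)
E
```

```text
t 16.125 [0.515  0.0751 0.0494] [179.9412  -0.068  171.1479] [-0.1897  0.0096  9.7936] 0.03574682458497143 20.002061426639557
dp [0.0006 0.0045 0.0031]
dr [ 0.0588 -0.068  -0.0522]
[-0.6443 -1.3544  9.045 ] [-0.0777 -0.214   0.0707]
ring [196, 198, 197, 200, 174, 110, 118, 120, 121, 121, 120, 123, 147, 101, 65, 72, 73, 73, 70, 75, 73, 71, 69, 66, 71, 68, 71, 70, 71, 65, 73, 138, 200, 191, 189, 192, 189, 189, 191, 191, 190, 191, 190, 190, 190]
168 [[ 53.8035  -0.3831 -34.02  ]]
171 [[ 52.341   -0.3796 -34.0219]]
174 [[ 50.8683  -0.3761 -34.0237]]
```

View pics/s5.png

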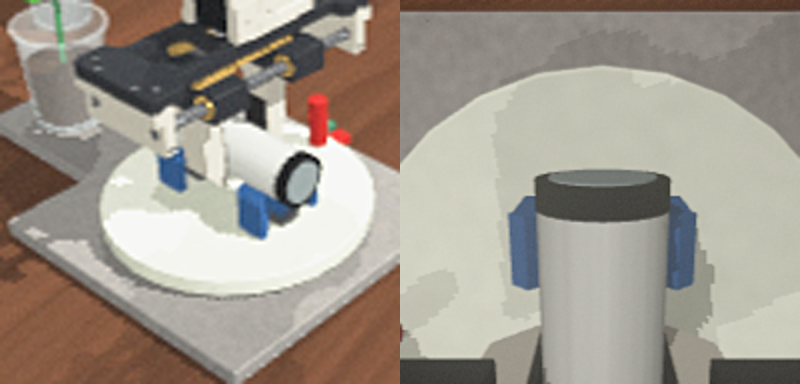

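The barrel lies between the blue faces with even gaps on both sides, and the force is straight up at about 9 N. One check of the centring along the V, using the blue piece's ends at raw rows of about 158 and 204.

```bash
python3 - <<'E'
from h import *
p=viewer.camera_params("wrist");w=viewer.read_camera("wrist");s=robot.observe();R=Ro.from_euler('xyz',s["tool_rot"])
h,sa,v=cv2.split(cv2.cvtColor(w,cv2.COLOR_RGB2HSV));m=(h>100)&(h<125)&(sa>100)
for c in comps(m[:235,:350],30):
    x,y,ww,hh,_=c[1];print(c[1])
    ys,xs=np.nonzero(c[2])
    for r in (y,y+hh):
        xx=xs[np.abs(ys-r)<=2].mean()
        print(r,(R.inv().apply(plane([[xx,r-.5]],p,.062)-s["tool_pos"])*1000)[0])
print("ring edge",R.inv().apply(plane([[252,170.6]],p,.0835)-s["tool_pos"])*1000,s["contact_force"])
E
```

```text
[287 174   4  17  43]
174 [ 45.8959  20.2225 -12.4977]
191 [ 35.8738  20.6637 -12.509 ]
[206 181   9  23  40]
181 [ 41.7653 -26.401  -12.5513]
204 [ 27.881  -23.598  -12.5647]
[286 195   6  10  31]
195 [ 33.4555  20.1212 -12.5124]
205 [ 27.3092  20.9824 -12.5187]
ring edge [[ 52.5598  -0.3937 -34.0114]] [-0.6176 -0.3102  9.4686]
```

The V's middle is at about -0.6 mm in tool x and the barrel's centre at about -0.4 mm, so it is centred. I hand in while pressing lightly.

```bash
python3 -c "
from cell import robot
print(robot.hand_in())"
```

```text
the job is handed in; nothing more can be done
None
```

I swung the turntable to its stop at the green block, then laid the lens barrel in the V, centred to within about 1 mm. I handed the job in at about 16 s with the gripper still pressing it down on both faces at about 9 N.

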